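Load the slide dryer and latch both touch-latch lids

ROBOT

A 6-joint arm with a two-finger parallel gripper is mounted at the origin on the work surface. World frame = base frame: x ahead of the robot, y to its left, z up, the work surface at z = 0. Lengths are in m, angles in rad, forces in N, time in s.
With the tool pointing down it reaches from about 0.375 to 0.9 m from the base axis. Payload 3.1 kg.
Tool frame: the origin (TCP) lies midway between the tips of the shut fingers; the grasp point (between the pads) lies 19 mm behind it; x points along the fingers, y is the direction in which the jaws open and shut, and the axes are right-handed (so a half turn about x gives the same grasp; the last joint's range is limited). The gripper opens to 87 mm and grips with 3 to 60 N. Pads are 19 mm wide; open, the fingers measure 117 mm over their backs; the gripper's body (75 mm by 190 mm) begins 51 mm behind the grasp point.
Start: joints at [-1.498, 0.527, 1.433, -0, 1.181, -0.178], TCP at [0.155, -0.605, 0.223] pointing down, gripper open.
Joint ranges: [-3.08, 3.08], [-0.75, 2.2], [0.22, 2.44], [-1.43, 4.57], [0, 2.65], [-2.85, 2.85]. Speed limits (rad/s): [2.79, 2.79, 3.14, 3.14, 3.14, 3.14].

INTERFACE

Orientations are given as a unit quaternion [x, y, z, w].
In Python, from rig import get_obs, imaging, robot gives the robot as it stands.
- The arm moves only by the shell command python3 -m inch 'ROWS' [FORCE]. ROWS is JSON, a list of rows, each a list of 3 entries, a list of its own where there are three numbers: the finger opening in mm, from 0 to 87, then the shift along the tool's x, y, z in mm, then the turn, a rotation vector about the tool's x, y, z in degrees. In form: [[grip, [dx, dy, dz], [wx, wy, wz]], ...]. A call has 1 to 12 rows; each row shifts and turns the pose as measured when the row begins, along the tool's axes as they then stand; what a row does not reach is not made up. A row lasts 1/8 s, in which the tool goes at most 62.5 mm and 10.7 degrees, less where a joint would pass 70% of its speed; a pose out of reach is approached as far as the arm can. A call with a gripper value outside its range is refused whole. The fingers move at their own pace and stop on an object; FORCE is the grip in N (left out, the last holds). Time passes only in rows, so rows that do not move let the fingers close. It gives the time, the measured TCP pose, the force and the opening at its end, in the units of the state.
- get_obs(): the state, without advancing time (a new reading comes with each control period).
- imaging.camera(name): name is "scene" or "top" or "wrist"; returns the picture (384x512x3 uint8, red, green, blue); there is no depth.
- imaging.camera_params(name): a dict with "camera_matrix" (3x3 intrinsics, pixels), "xyz" and "rotation" of the camera in the world. Camera axes: x right, y down, z forward; pixel columns grow to the right and rows downward; lengths in m; the calibration is good to about 2 mm. A picture is of the moment at which its call begins: read the wrist's pose just before it. camera_params takes no time and is no camera call; for the wrist camera it gives the pose at the moment of the call.
- robot.hand_in(): hands the job in, once; it reports no verdict.
Trained networks look in the newest picture that a camera, given by its name, has taken for a name from the list of things; names that differ only in an ending like _2 or _b are one class to them, and where a whole thing is asked for, a point or a joint stands for the part that bears it (a point fixed in the world has none). Each returns a list of dicts, best first, with "confidence" (0 to 1); they miss things now and then, are a little off and sometimes report something else, mostly with a low value. They report only what shows in the picture. A call takes as long as a camera call. They do not tell look-alikes from the thing itself.
- imaging.cut_out(camera, target): "pixels" (384x512 bool, what is visible of it) and "box" ([centre column, centre row, width, height] in pixels, round what is visible of it).
- imaging.tip_of(camera, target): "pixel" ([column, row] in pixels: a listed point, or the origin of a listed thing).
The state is a dict: "time": time; "q": joint angles; "joint_velocities": joint speeds; "joint_torque": joint torques, N m; "position": TCP position; "tool_rot": TCP orientation; "ft_force": force on the tool from outside, world axes, zero at the start; "moment": the same for the moment, N m; "grip_width": finger opening in m.
Only numpy, scipy, OpenCV 4.12 (cv2) and the standard library are available. Lean on these libraries where they do the work, as an engineer would, in place of code of your own. Each camera call takes 0.05 s, during which the arm holds its last target. There are 200 camera calls.

TASK

Get both racks of slides drying: one slide dryer stands open with the white rack already in it, the other is empty and latched shut. Press the shut lid to let it up, then set the green rack down upright on the floor of that empty dryer without dropping it, and leave both lids pressed down and latched. Leave the white rack in its dryer, keep the green rack upright, and do not knock the slide box or the bottles about.

Things in the scene. Friction and masses are not known exactly. Their poses are not given: they have to be found in the camera images.
- dryer_a: slide dryer a, empty, lid latched shut at the start. Fixed. White housing, 140 mm wide (y), 202 mm deep (x = -87 front to +115 rear), 112 mm high. Origin on the bench under the chamber's centre; +x to its rear (grey control panel in front), +y to its left seen from the front, z up. Chamber 126 (x +-63) by 116 mm (y +-58), open at the top, floor at z = 22 mm. Fan housing x = 63 to 115 mm, also 112 mm high
- lid_a (a joint): lid a, rad: 0 latched, -0.052 firm stop, 1.6 fully up (just past vertical); 0, latched at the start. Push-push: from latched, press to the stop and let go: it is released and rises by itself, damped, to 1.6 in 2 s. From up, swing it down (from behind its outer face), press to the stop and let go: it stays latched at 0. Spring: 3 N up at the pad when shut, under 1 N near fully up
- hinge_a (a point): middle of the hinge axis of dryer a's lid: at x = +75, y = 0, z = 118 mm of the dryer; the axis runs along the dryer's y. Lid: white frame with clear pane, 166 mm from hinge to front edge, 144 mm wide, 8 mm thick, its middle plane through the axis; a latch prong stands 30 mm out of its inner face below the pad
- pad_a (a point): blue thumb pad, 20 by 56 mm, flush in the upper (outer) face near the front edge of lid a, 150 mm from the hinge axis; point at its top, centre, moves with the lid (shut: x = -75 mm, z = 122 mm of the dryer). Touch latch below it: only a press to the firm stop, 8 mm down, changes its state; takes about 3 N, 6 to 9 N is plenty
- dryer_b: slide dryer b, same make, size and axes as dryer a; lid up and the white rack inside at the start. The two stand side by side, 0.24 m apart, in either order, each turned a little
- hinge_b (a point): middle of the hinge axis of dryer b's lid: at x = +75, y = 0, z = 118 mm of the dryer; the axis runs along the dryer's y. Lid: white frame with clear pane, 166 mm from hinge to front edge, 144 mm wide, 8 mm thick, its middle plane through the axis; a latch prong stands 30 mm out of its inner face below the pad
- pad_b (a point): blue thumb pad, 20 by 56 mm, flush in the upper (outer) face near the front edge of lid b, 150 mm from the hinge axis; point at its top, centre, moves with the lid (shut: x = -75 mm, z = 122 mm of the dryer). Touch latch below it: only a press to the firm stop, 8 mm down, changes its state; takes about 3 N, 6 to 9 N is plenty
- lid_b (a joint): lid b, rad: 0 latched, -0.052 firm stop, 1.6 fully up (just past vertical); 1.35 to 1.6, not latched at the start. Push-push: from latched, press to the stop and let go: it is released and rises by itself, damped, to 1.6 in 2 s. From up, swing it down (from behind its outer face), press to the stop and let go: it stays latched at 0. Spring: 3 N up at the pad when shut, under 1 N near fully up
- rack_mid (a point): green slide rack with ten glass slides, on the bench left or right of the dryers; 90 mm long (x) by 84 mm wide (y) by 79 mm tall, 0.15 to 0.3 kg; point at its centre, half-way up (39.5 mm). Handle: bar 10 by 10 mm, 90 mm long, along the rack's x, centred 34.5 mm above this point, on a post at each end; free under the bar for 36 mm
- rack: the same green rack: origin at the centre of its underside, same axes
- rack_in_mid (a point): white slide rack, same shape and size, standing in dryer_b; point at its centre, half-way up (39.5 mm). Stays there
- slidebox_mid (a point): orange slide box with white lid, 100 by 82 by 35 mm, loose on the bench on the side where the rack is not; point at its centre. Leave alone
- reagent_mid (a point): amber bottle, 56 mm diameter, 115 mm tall, standing loose between the robot and the dryers; point half-way up. Leave alone
- wash_mid (a point): white bottle with red cap, 62 mm diameter, 165 mm tall, standing loose between the robot and the dryers; point half-way up. Leave alone
Things that resemble listed ones, but are neither listed nor needed, are in the scene too. What is shaped like the part that bears rack_in_mid but black is not meant.

How it is judged:
On the way, in this order (a step that is already met when the one before it is completed fails the run):
1. the shut dryer's latch has been released and its lid stands up (value of joint lid_a above 1.1 rad), for 0.1 s.
2. the green rack stands let go on the floor of that dryer (x of rack_mid in the frame of dryer_a between -0.03 and 0.03 m and y of rack_mid in the frame of dryer_a between -0.027 and 0.027 m and z of rack_mid in the frame of dryer_a below 0.067 m and angle between rack_mid's own z axis and vertical below 0.08 rad and contact force between the fingers and rack below 0.3 N), for 0.3 s.
At the end, for the whole second after the job is handed in: Both lids are down and latched (hinge within 0.02 rad of 0, at rest, nothing holding them), the green rack stands upright (within 0.08 rad) and at rest on the floor of dryer_a, the white rack likewise in dryer_b (value of joint lid_a between -0.02 and 0.02 rad and value of joint lid_b between -0.02 and 0.02 rad and x of rack_mid in the frame of dryer_a between -0.03 and 0.03 m and y of rack_mid in the frame of dryer_a between -0.027 and 0.027 m and z of rack_mid in the frame of dryer_a below 0.067 m and angle between each of rack_mid, rack_in_mid's own z axis and vertical below 0.08 rad and x of rack_in_mid in the frame of dryer_b between -0.03 and 0.03 m and y of rack_in_mid in the frame of dryer_b between -0.027 and 0.027 m and z of rack_in_mid in the frame of dryer_b below 0.067 m and linear speed of rack below 0.02 m/s and velocity of joint each of lid_a, lid_b below 0.05 rad/s); the robot touches nothing.
It fails at once if the green rack is tipped by more than 0.6 rad (angle between rack_mid's own z axis and vertical above 0.6 rad).
It fails at once if the green rack is dropped (falls free, faster than 0.6 m/s) (contact force between the fingers and rack below 0.1 N and linear speed of rack above 0.6 m/s).
It fails at once if the white rack is taken from its place (moved by more than 40 mm) (distance of rack_in_mid from where it was at the start of the episode above 0.04 m).
It fails at once if the slide box or a bottle is pushed by more than 30 mm or knocked over (distance of any of slidebox_mid, reagent_mid, wash_mid from where it was at the start of the episode above 0.03 m).
It also fails if it takes over 72 s, if anything falls off the work surface, if the arm or the gripper's body presses on something with over 40 N, if the wrist force passes 120 N, or if a joint passes its speed limit or range.

## Working session

There is one attempt and no reset: what is moved stays moved. The work goes in short steps, Python scripts to look and compute and a shell command to move; the robot and the scene stay as the last step left them, time stands still between calls to the robot, and variables do not carry over. Pictures are saved under pics/ and viewed, about 8 in all and at most 12, crops included, and the job is handed in when it is done.

```bash
ls; mkdir -p pics
python3 - <<'E'
from rig import get_obs, imaging, robot
import cv2,numpy as np
o=get_obs(); print(o['time'],o['position'],o['tool_rot'],o['ft_force'],o['grip_width'])
ims=[]
for c in ['scene','top']:
    im=imaging.camera(c); cv2.imwrite(f'pics/{c}0.png',im[:,:,::-1]); 
    p=imaging.camera_params(c); print(c,np.round(p['camera_matrix'],1).tolist(),np.round(p['xyz'],3),np.round(p['rotation'],3).tolist())
    for t in ['dryer_a','pad_a','hinge_a','rack_mid','rack_in_mid','slidebox_mid','reagent_mid','wash_mid']:
        print(t,[(np.round(d['pixel']).tolist(),round(d['confidence'],2)) for d in imaging.tip_of(c,t)])
E
```

```text
pics
0.0 [ 0.15506532 -0.60469215  0.22157918] [ 0.70159257  0.08919139 -0.70151963  0.08765252] [ 0.38848723 -0.76212305 -0.53133396] 0.08706074027163921
scene [[469.6, 0.0, 251.9], [0.0, 469.6, 188.5], [0.0, 0.0, 1.0]] [1.175 0.006 1.136] [0.69, 0.664, -0.203, -0.205]
dryer_a [([201.0, 231.0], 0.7)]
pad_a [([302.0, 206.0], 0.92), ([193.0, 185.0], 0.86)]
hinge_a [([196.0, 236.0], 0.75), ([297.0, 238.0], 0.66)]
rack_mid [([375.0, 198.0], 0.57)]
rack_in_mid [([364.0, 152.0], 0.94), ([373.0, 259.0], 0.58)]
slidebox_mid [([164.0, 158.0], 0.72), ([109.0, 201.0], 0.68)]
reagent_mid [([166.0, 157.0], 0.71)]
wash_mid [([315.0, 146.0], 0.87), ([196.0, 188.0], 0.19)]
top [[449.3, 0.0, 253.0], [0.0, 449.3, 196.2], [0.0, 0.0, 1.0]] [0.426 0.01  1.209] [-0.699, 0.714, -0.026, 0.025]
dryer_a [([303.0, 176.0], 0.77), ([213.0, 174.0], 0.63)]
pad_a [([312.0, 201.0], 0.81), ([198.0, 122.0], 0.81), ([172.0, 264.0], 0.54)]
hinge_a [([302.0, 142.0], 0.78), ([204.0, 140.0], 0.77)]
rack_mid [([116.0, 208.0], 0.73), ([300.0, 142.0], 0.2)]
rack_in_mid [([117.0, 271.0], 0.95), ([209.0, 176.0], 0.94), ([134.0, 136.0], 0.86)]
slidebox_mid [([400.0, 213.0], 0.59)]
reagent_mid [([341.0, 258.0], 0.78), ([399.0, 213.0], 0.3)]
wash_mid [([172.0, 264.0], 0.73)]
```

View pics/top0.png

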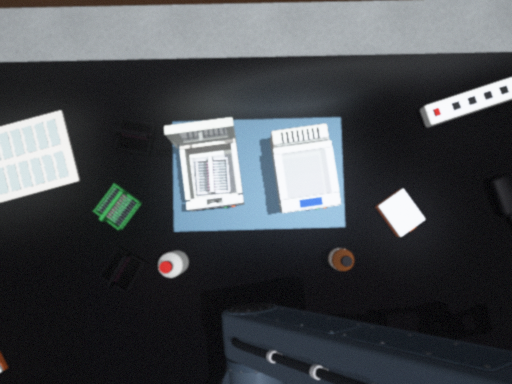

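View pics/scene0.png

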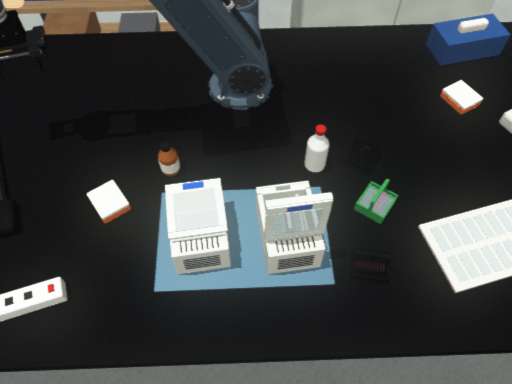

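```bash
cat > h.py <<'E'
from rig import get_obs, imaging, robot
import cv2,numpy as np
from scipy.spatial.transform import Rotation as R
np.set_printoptions(suppress=True,precision=4)
def cam(c):
    p=imaging.camera_params(c); r=np.array(p['rotation'])
    M=R.from_quat(r).as_matrix() if r.size==4 else r
    return np.array(p['camera_matrix']),np.array(p['xyz']),M
def ray(c,px,z):
    K,t,M=cam(c); d=M@np.linalg.inv(K)@[px[0],px[1],1]
    return t+d*(z-t[2])/d[2]
def proj(c,X):
    K,t,M=cam(c); q=K@(M.T@(np.array(X)-t)); return q[:2]/q[2]
def st():
    o=get_obs(); Rm=R.from_quat(o['tool_rot']); print('t',round(o['time'],2),'pos',o['position'],'grip',o['grip_width'],'F',o['ft_force']); print(Rm.as_matrix()); return o,Rm.as_matrix()
def step(target,Rt=None,verbose=True):
    "shift (tool mm) and rotvec (tool deg) to go to world target TCP"
    o=get_obs(); Rm=R.from_quat(o['tool_rot'])
    d=Rm.inv().apply(np.array(target)-o['position'])*1000
    w=(Rm.inv()*R.from_matrix(Rt)).as_rotvec(degrees=True) if Rt is not None else 0
    print('shift',np.round(d,1),'turn',np.round(w,1))
E
python3 - <<'E'
from h import *
for n,px,z in [('pad_a',(312,201),.122),('hinge_a',(302,142),.118),('hinge_b',(204,140),.118),('rackin',(209,176),.0615),('rack',(116,208),.0395),('box',(400,213),.0175),('amber',(341,258),.0575),('wash',(172,264),.0825),('dra',(303,176),0),('drb',(213,174),0)]:
    print(n,ray('top',px,z))
for n,px,z in [('pad_a',(193,185),.122),('hinge_a',(196,236),.118),('hinge_b',(297,238),.118),('rack',(375,198),.0395),('amber',(166,157),.0575),('wash',(315,146),.0825),('dra',(201,231),0)]:
    print('sc',n,ray('scene',px,z))
im=cv2.imread('pics/top0.png')[100:290,90:350]
cv2.imwrite('pics/c1.png',cv2.resize(im,None,fx=3,fy=3,interpolation=cv2.INTER_CUBIC))
im=cv2.imread('pics/top0.png')[175:240,85:150]
cv2.imwrite('pics/c2.png',cv2.resize(im,None,fx=9,fy=9,interpolation=cv2.INTER_CUBIC))
E
```

```text
pad_a [ 0.4887 -0.135   0.122 ]
hinge_a [ 0.6346 -0.1153  0.118 ]
hinge_b [0.6446 0.1253 0.118 ]
rackin [0.562  0.1196 0.0615]
rack [0.4859 0.3651 0.0395]
box [ 0.4579 -0.3814  0.0175]
amber [ 0.3455 -0.213   0.0575]
wash [0.3413 0.2127 0.0825]
dra [ 0.564  -0.1289  0.    ]
drb [0.5745 0.1146 0.    ]
sc pad_a [ 0.4851 -0.1303  0.122 ]
sc hinge_a [ 0.6331 -0.1185  0.118 ]
sc hinge_b [0.6483 0.1272 0.118 ]
sc rack [0.4928 0.3624 0.0395]
sc amber [ 0.3403 -0.2203  0.0575]
sc wash [0.3376 0.209  0.0825]
sc dra [ 0.5555 -0.1196  0.    ]
```

View pics/c1.png

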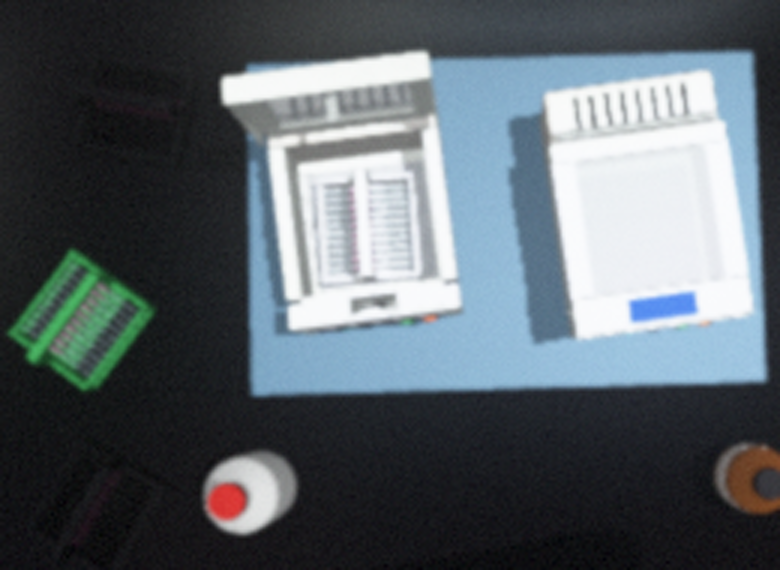

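```bash
cat >> h.py <<'E'
def down(yaw,s=1):
    "tool x down, tool y = s * dryer-y at given yaw deg"
    a=np.radians(yaw); y=s*np.array([-np.sin(a),np.cos(a),0]); x=np.array([0,0,-1.]); return np.stack([x,y,np.cross(x,y)],1)
E
python3 - <<'E'
from h import *
st()
for s in (1,-1): step([.46,-.136,.30],down(6.7,s))
E
```

```text
t 0.9 pos [ 0.1551 -0.6054  0.2226] grip 0.08686744627607419 F [-0.1859  0.4218  0.0332]
[[-0.      0.2482 -0.9687]
 [-0.     -0.9687 -0.2482]
 [-1.      0.      0.    ]]
shift [ -77.4 -379.1 -411.8] turn [-172.3    0.     0. ]
shift [ -77.4 -379.1 -411.8] turn [ 7.7  0.  -0. ]
```

View pics/c2.png

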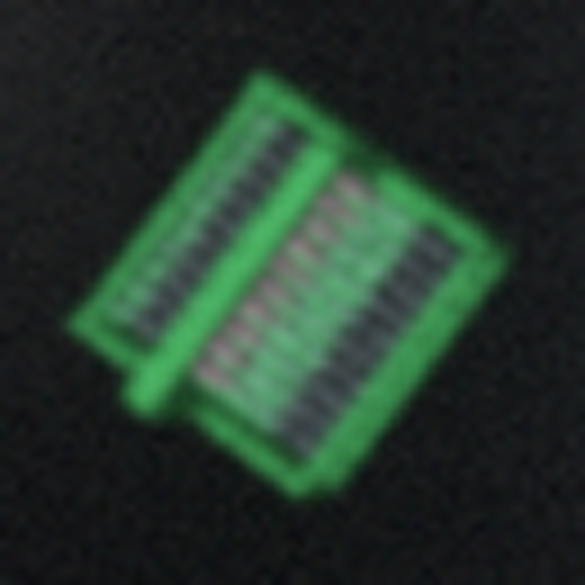

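```bash
python3 -m inch '[[0,[-40,-35,-38],[0,0,0]],[0,[-37,-36,-39],[0,0,0]],[0,[0,-40,-44],[0,0,0]],[0,[0,-40,-44],[0,0,0]],[0,[0,-40,-44],[0,0,0]],[0,[0,-40,-44],[0,0,0]],[0,[0,-40,-44],[0,0,0]],[0,[0,-40,-44],[0,0,0]],[0,[0,-40,-44],[0,0,0]],[0,[0,-28,-27],[0,0,0]],[0,[0,0,0],[7.7,0,0]]]' 20
python3 - <<'E'
from h import *
st(); step([.46,-.136,.30],down(6.7,-1))
im=imaging.camera('wrist'); cv2.imwrite('pics/w1.png',im[:,:,::-1])
for t,z in [('pad_a',.122),('hinge_a',.118)]:
    for d in imaging.tip_of('wrist',t): print(t,d['pixel'],d['confidence'],ray('wrist',d['pixel'],z))
E
```

```text
time: 2.28
position: [0.4698, -0.1273, 0.3011]
tool_rot: [0.709, 0.036, -0.703, 0.041]
ft_force: [-0.6, 0.5, -0.2]
grip_width: 0.0004
t 2.27 pos [ 0.4698 -0.1273  0.3011] grip 0.00041776872556961763 F [-0.6393  0.4626 -0.2148]
[[ 0.0088  0.1088 -0.994 ]
 [-0.0062 -0.994  -0.1088]
 [-0.9999  0.0071 -0.008 ]]
shift [ 1.1  7.6 10.7] turn [-0.5 -0.5 -0.4]
hinge_a [257.0, 38.6] 0.91 [ 0.6326 -0.1129  0.118 ]
hinge_a [50.7, 3.5] 0.9 [0.6414 0.1217 0.118 ]
```

View pics/w1.png

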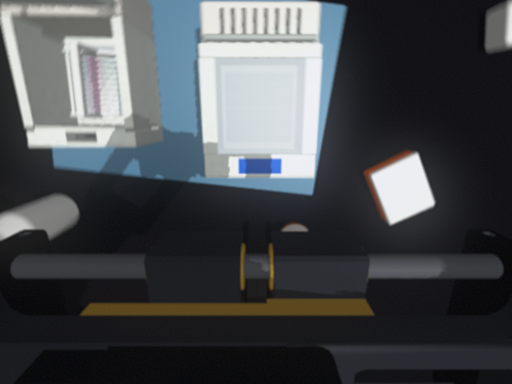

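Run:
```python
from h import *
pad=ray('wrist',(260,166),.122);fl=ray('wrist',(206,178),.122);fr=ray('wrist',(316,178),.122)
bl=ray('wrist',(199,57),.122);br=ray('wrist',(321,54),.122)
print('pad',pad,fl,fr,bl,br,np.linalg.norm(fl-fr),(fl+fr)/2)
v=fl-fr; print('yaw front',np.degrees(np.arctan2(-v[0],v[1])))
h=np.array([.633,-.114,.118]); d=h-pad; print('yaw pad-hinge',np.degrees(np.arctan2(d[1],d[0])),np.hypot(*d[:2]))
step([pad[0],pad[1],.13],down(6.5,-1))
# b from wrist: front corners of housing z=.112
a=ray('wrist',(30,146),.112);b=ray('wrist',(160,141),.112); v=a-b;print('b front',a,b,np.linalg.norm(v),np.degrees(np.arctan2(-v[0],v[1])))
# green rack handle
p=ray('top',(121.1,192.8),.079);q=ray('top',(101.1,219.4),.079);print('handle',p,q,(p+q)/2,np.linalg.norm(p-q),np.degrees(np.arctan2(*(p-q)[[1,0]])))
```

```text
pad [ 0.4844 -0.1334  0.122 ] [ 0.4606 -0.0642  0.122 ] [ 0.4765 -0.2091  0.122 ] [ 0.6048 -0.0475  0.122 ] [ 0.624  -0.1894  0.122 ] 0.14578696771711855 [ 0.4686 -0.1367  0.122 ]
yaw front 6.241122135728484
yaw pad-hinge 7.432467038658189 0.1498968401995749
shift [171.2   4.1 -13.7] turn [-0.1 -0.4 -0.4]
b front [0.4761 0.1687 0.112 ] [0.5012 0.     0.112 ] 0.17053591664030296 8.473187411799449
handle [0.522  0.3403 0.079 ] [0.456  0.3905 0.079 ] [0.489  0.3654 0.079 ] 0.08294970826251463 -37.280648870095256
```

```bash
python3 -m inch '[[0,[50,4,-14],[0,0,0]],[0,[55,0,0],[0,0,0]],[0,[55,0,0],[0,0,0]],[0,[10,0,0],[0,0,0]],[0,[0,0,0],[0,0,0]]]'
python3 - <<'E'
from h import *
st();step([.4845,-.134,.115],down(6.8,-1))
E
```

```text
time: 3.05
position: [0.4887, -0.1394, 0.1308]
tool_rot: [0.712, 0.036, -0.7, 0.045]
ft_force: [0.2, -1.2, 1.3]
grip_width: 0.0004
t 3.05 pos [ 0.4887 -0.1394  0.1308] grip 0.00043052306033785796 F [ 0.2293 -1.2263  1.3476]
[[ 0.0178  0.1142 -0.9933]
 [-0.0126 -0.9934 -0.1144]
 [-0.9998  0.0145 -0.0162]]
shift [15.6 -6.   3.8] turn [-0.2 -0.9 -0.8]
```

```bash
python3 -m inch '[[0,[4,-5,4],[0,-1,-1]],[0,[6,0,0],[0,0,0]],[0,[5,0,0],[0,0,0]],[0,[3,0,0],[0,0,0]],[0,[1,0,0],[0,0,0]]]'
```

```text
time: 3.68
position: [0.4864, -0.1364, 0.1164]
tool_rot: [0.708, 0.04, -0.704, 0.042]
ft_force: [-1.5, 0.3, 3.7]
grip_width: 0.0006
```

```bash
python3 -m inch '[[0,[4,0,0],[0,0,0]],[0,[3,0,0],[0,0,0]]]'
```

```text
time: 3.92
position: [0.4867, -0.1364, 0.1119]
tool_rot: [0.708, 0.04, -0.704, 0.042]
ft_force: [-8.1, 3.2, 39.4]
grip_width: 0.0006
```

```bash
python3 -m inch '[[0,[-50,0,0],[0,0,0]],[0,[-60,0,0],[0,0,0]],[0,[-60,0,0],[0,0,0]],[0,[-60,0,0],[0,0,0]],[0,[-30,0,0],[0,0,0]],[0,[0,0,0],[0,0,0]]]'
python3 - <<'E'
from h import *
imaging.camera('scene')
for t in ['pad_a']:
    print([(d['pixel'],d['confidence']) for d in imaging.tip_of('scene',t)])
st()
step([.60,.00,.36],down(6.8,-1))
step([.70,.13,.36],down(6.8,-1))
E
```

```text
time: 4.68
position: [0.4879, -0.1367, 0.3783]
tool_rot: [0.71, 0.04, -0.702, 0.042]
ft_force: [-0.1, 0.8, -0.3]
grip_width: 0.0004
[([192.0, 181.2], 0.87), ([301.2, 207.5], 0.58)]
t 4.78 pos [ 0.4862 -0.1359  0.3753] grip 0.0006288942151049032 F [-0.9028 -0.0984 -0.4489]
[[ 0.0054  0.1158 -0.9933]
 [ 0.0007 -0.9933 -0.1158]
 [-1.     -0.     -0.0054]]
shift [  16.  -121.8 -128.7] turn [-0.1 -0.3  0. ]
shift [  16.6 -239.3 -243.1] turn [-0.1 -0.3  0. ]
```

```bash
python3 -m inch '[[0,[0,-40,-40],[0,0,0]],[0,[0,-40,-40],[0,0,0]],[0,[0,-40,-40],[0,0,0]],[0,[0,-40,-40],[0,0,0]],[0,[0,-40,-40],[0,0,0]],[0,[0,-40,-40],[0,0,0]],[0,[0,0,0],[0,0,0]]]'
python3 - <<'E'
from h import *
st()
im=imaging.camera('scene');cv2.imwrite('pics/s2.png',im[:,:,::-1])
print([(d['pixel'],d['confidence']) for d in imaging.tip_of('scene','pad_a')])
def tri(a,b):
    P=[];
    for c in ('top','scene'):
        K,t,M=cam(c);P.append(K@np.c_[M.T,-M.T@t])
    X=cv2.triangulatePoints(P[0],P[1],np.array(a,float).reshape(2,1),np.array(b,float).reshape(2,1));return (X[:3]/X[3]).ravel()
print('pad_b',tri((198,122),(302,206)),'hinge_b',tri((204,140),(297,238)),'rackin',)
E
```

```text
time: 5.65
position: [0.6985, 0.137, 0.3506]
tool_rot: [-0.696, -0.041, 0.716, -0.037]
ft_force: [-0.1, -0.2, 0.1]
grip_width: 0.0004
t 5.65 pos [0.6985 0.137  0.3506] grip 0.0003609423912125607 F [-0.0879 -0.1864  0.0549]
[[-0.029   0.1101 -0.9935]
 [ 0.0034 -0.9939 -0.1103]
 [-0.9996 -0.0066  0.0285]]
[([300.5, 206.4], 0.88), ([191.5, 206.4], 0.57)]
pad_b [0.6523 0.1238 0.2734] hinge_b [0.6456 0.1269 0.1127] rackin
```

View pics/s2.png

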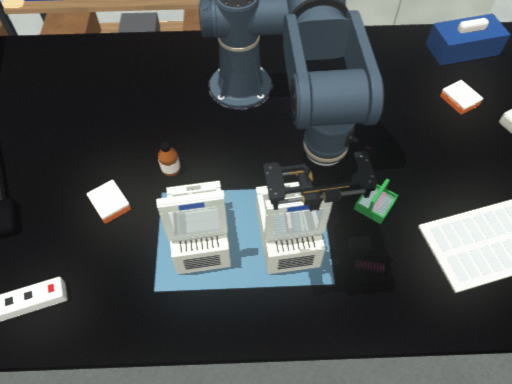

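```bash
python3 - <<'E'
from h import *
step([.680,.130,.262],down(6.5,-1))
E
python3 -m inch '[[0,[0,5,0],[0,1.6,0]],[0,[45,0,17],[0,0,0]],[0,[42,0,0],[0,0,0]],[0,[0,0,0],[0,0,0]]]'
python3 - <<'E'
from h import *
st(); step([.680,.130,.262],down(6.5,-1))
E
```

```text
shift [90.3  2.3 14.6] turn [-0.4  1.7  0.3]
time: 6.25
position: [0.6761, 0.1206, 0.2615]
tool_rot: [-0.704, -0.036, 0.708, -0.034]
ft_force: [-0.8, -1.8, 0.6]
grip_width: 0.0004
t 6.25 pos [0.6761 0.1206 0.2615] grip 0.00035789264488131584 F [-0.7779 -1.8336  0.6132]
[[-0.0056  0.0999 -0.995 ]
 [ 0.0028 -0.995  -0.1   ]
 [-1.     -0.0034  0.0053]]
shift [-0.5 -8.9 -4.8] turn [-0.8  0.3  0.2]
```

```bash
python3 -m inch '[[0,[0,-4,21],[0,0,0]],[0,[-2,-4,21],[0,0,0]],[0,[3,0,15],[0,0,0]],[0,[3,0,14],[0,0,0]],[0,[5,0,14],[0,0,0]],[0,[6,0,14],[0,0,0]],[0,[8,0,13],[0,0,0]],[0,[9,0,12],[0,0,0]],[0,[11,0,11],[0,0,0]],[0,[11,0,11],[0,0,0]]]'
python3 - <<'E'
from h import *
o,_=st(); d=o['position'][:2]-[.645,.126]; print('u',d@[.9936,.1132],'v',d@[-.1132,.9936])
im=imaging.camera('scene');cv2.imwrite('pics/s3.png',im[100:300,100:400,::-1])
for u,z in [(-.150,.122),(-.1455,.1535),(-.1335,.1828)]: step([.645+u*.9936,.126+u*.1132,z],down(6.5,-1))
E
```

```text
time: 7.5
position: [0.5475, 0.1066, 0.2312]
tool_rot: [0.726, 0.031, -0.686, 0.029]
ft_force: [0.4, 1.6, 1.2]
grip_width: 0.0002
t 7.5 pos [0.5475 0.1066 0.2312] grip 0.00020382578230915542 F [0.3909 1.6463 1.2114]
[[ 0.0569  0.0859 -0.9947]
 [ 0.005  -0.9963 -0.0858]
 [-0.9984 -0.0001 -0.0571]]
u -0.09909850699882877 v -0.00822731250513187
shift [105.   -6.8  54.4] turn [-1.6 -3.  -0. ]
shift [73.8 -6.9 48.2] turn [-1.6 -3.  -0. ]
shift [45.2 -7.2 34.7] turn [-1.6 -3.  -0. ]
```

View pics/s3.png

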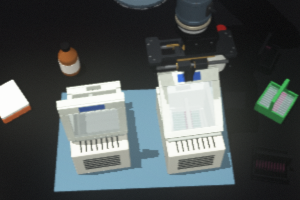

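```bash
python3 -m inch '[[0,[10,-3,11],[0,-1,0]],[0,[12,-3,11],[0,-1,0]],[0,[13,-1,10],[0,-1,0]],[0,[13,0,8],[0,0,0]],[0,[15,0,7],[0,0,0]],[0,[14,0,5],[0,0,0]]]'
python3 - <<'E'
from h import *
o,_=st(); d=o['position'][:2]-[.645,.126]; print('u',d@[.9936,.1132],'v',d@[-.1132,.9936])
for u,z in [(-.150,.122),(-.1455,.1535),(-.1335,.1828)]: step([.645+u*.9936,.126+u*.1132,z],down(6.5,-1))
E
```

```text
time: 8.3
position: [0.4998, 0.1074, 0.1524]
tool_rot: [0.712, 0.029, -0.701, 0.031]
ft_force: [2.7, -0.7, 2.5]
grip_width: 0.0005
t 8.3 pos [0.4998 0.1074 0.1524] grip 0.0004602493063225007 F [ 2.6685 -0.7039  2.5168]
[[ 0.0152  0.0847 -0.9963]
 [-0.002  -0.9964 -0.0847]
 [-0.9999  0.0033 -0.0149]]
u -0.1464079773761587 v -0.0020180187392989032
shift [30.3 -2.   4.1] turn [-1.6 -0.9 -0.2]
shift [-1.1 -2.  -0.9] turn [-1.6 -0.9 -0.2]
shift [-30.2  -2.3 -13.3] turn [-1.6 -0.9 -0.2]
```

```bash
python3 -m inch '[[0,[12,-2,2],[-1,-1,0]],[0,[12,0,2],[0,0,0]],[0,[7,0,0],[0,0,0]],[0,[5,0,0],[0,0,0]],[0,[3,0,0],[0,0,0]]]'; python3 -m inch '[[0,[2,0,0],[0,0,0]]]'
```

```text
time: 8.93
position: [0.4951, 0.1091, 0.1118]
tool_rot: [-0.704, -0.035, 0.708, -0.038]
ft_force: [-6.0, -0.8, 35.5]
grip_width: 0.0006
time: 9.05
position: [0.495, 0.1091, 0.1119]
tool_rot: [-0.704, -0.035, 0.708, -0.038]
ft_force: [-3.4, -1.5, 25.8]
grip_width: 0.0004
```

```bash
python3 -m inch '[[0,[-40,0,0],[0,0,0]],[0,[-55,0,0],[0,0,0]],[0,[-55,0,0],[0,0,0]],[0,[-38,0,0],[0,0,0]],[40,[0,-50,18],[0,0,0]],[40,[0,-50,18],[0,0,0]],[40,[0,-50,18],[0,0,0]],[40,[0,-50,18],[0,0,0]],[40,[0,-20,0],[0,0,0]],[40,[0,0,0],[0,0,0]]]'
python3 - <<'E'
from h import *
st()
imaging.camera('top'); print([(d['pixel'],d['confidence']) for d in imaging.tip_of('top','pad_b')])
im=imaging.camera('wrist'); cv2.imwrite('pics/w2.png',im[:,:,::-1])
for d in imaging.tip_of('wrist','rack_mid'): print(d['pixel'],d['confidence'],ray('wrist',d['pixel'],.0395))
E
```

```text
time: 10.3
position: [0.3893, 0.3281, 0.3005]
tool_rot: [-0.694, -0.036, 0.718, -0.036]
ft_force: [-0.5, -0.4, 0.4]
grip_width: 0.0393
t 10.3 pos [0.3893 0.3281 0.3005] grip 0.039341464467326864 F [-0.4934 -0.3831  0.413 ]
[[-0.0341  0.1005 -0.9943]
 [-0.002  -0.9949 -0.1005]
 [-0.9994 -0.0015  0.0341]]
[([309.3, 125.9], 0.64)]
[233.6, 88.8] 0.98 [0.4937 0.3711 0.0395]
```

View pics/w2.png

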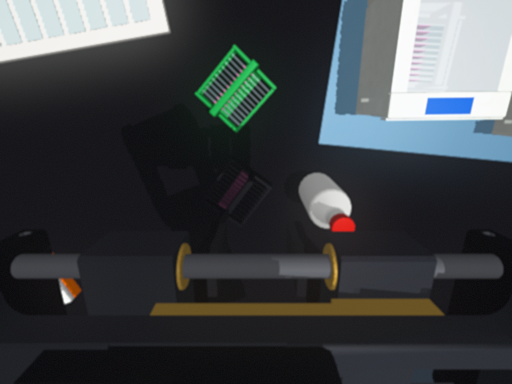

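Run:
```python
from h import *
p=ray('wrist',(256,65),.079);q=ray('wrist',(213,113),.079)
c=(p+q)/2;a=np.degrees(np.arctan2(*(p-q)[[1,0]]));print(p,q,c,np.linalg.norm(p-q),a)
print('padb',ray('wrist',(450,105),.122))
im=cv2.imread('pics/w2.png').astype(int); m=((im[:,:,1]>im[:,:,2]+40)&(im[:,:,1]>im[:,:,0]+40)).astype(np.uint8)
cs=max(cv2.findContours(m,0,2)[0],key=cv2.contourArea); r=cv2.minAreaRect(cs);print(r)
b=cv2.boxPoints(r); P=np.array([ray('wrist',x,.06) for x in b]);print(P)
for i in range(4): v=P[i]-P[i-1]; print(np.linalg.norm(v),np.degrees(np.arctan2(v[1],v[0])))
print(P.mean(0))
for s in (1,-1): step([c[0],c[1],.2],down(a,s))
```

```text
[0.5235 0.3404 0.079 ] [0.4578 0.3939 0.079 ] [0.4907 0.3671 0.079 ] 0.08473110701479719 -39.12124532854747
padb [0.4964 0.1006 0.122 ]
((235.68902587890625, 89.67411041259766), (60.65514373779297, 69.47380065917969), 38.95590591430664)
[[0.475  0.4301 0.06  ]
 [0.5493 0.3728 0.06  ]
 [0.5083 0.3036 0.06  ]
 [0.4281 0.3591 0.06  ]]
0.08505071598354401 56.56684911853451
0.09383023670997456 -37.641773409594
0.08041694898712755 -120.67358450293229
0.09747279825762617 145.29764616119147
[0.4902 0.3664 0.06  ]
shift [  97.7  -31.  -106.6] turn [-135.3    0.8    2.2]
shift [  97.7  -31.  -106.6] turn [44.7  1.8 -0.7]
```

```bash
python3 -m inch '[[40,[20,-18,-50],[0,1.8,0]],[40,[30,-18,-52],[0,0,0]],[40,[30,0,0],[10,0,0]],[40,[15,0,0],[10,0,0]],[40,[0,0,0],[10,0,0]],[40,[0,0,0],[10,0,0]],[40,[0,0,0],[4,0,0]],[40,[0,0,0],[0,0,0]]]'
python3 - <<'E'
from h import *
st(); step([.484,.371,.055],down(-38,-1))
im=imaging.camera('wrist')
for d in imaging.tip_of('wrist','rack_mid'): print(d['pixel'],d['confidence'],ray('wrist',d['pixel'],.0395))
E
```

```text
time: 11.5
position: [0.4968, 0.3618, 0.2002]
tool_rot: [-0.662, 0.248, 0.663, 0.246]
ft_force: [1.0, -0.4, -0.1]
grip_width: 0.0399
t 11.5 pos [0.4968 0.3618 0.2002] grip 0.03993408556327398 F [ 0.9623 -0.4378 -0.0606]
[[-0.0028 -0.6546 -0.7559]
 [-0.0012 -0.7559  0.6547]
 [-1.      0.0027  0.0013]]
shift [145.2   1.   15.6] turn [-2.9  0.1 -0.2]
[256.0, 183.9] 0.77 [0.4921 0.3662 0.0395]
[252.3, 183.0] 0.42 [0.496  0.3689 0.0395]
```

```bash
python3 -m inch '[[40,[50,1,14],[-3,0,0]],[40,[50,0,0],[0,0,0]],[40,[30,0,0],[0,0,0]],[40,[13,0,0],[0,0,0]],[40,[0,0,0],[0,0,0]]]'
python3 - <<'E'
from h import *
st(); step([.485,.371,.055],down(-38,-1))
E
```

```text
time: 12.22
position: [0.4893, 0.3708, 0.0564]
tool_rot: [0.671, -0.227, -0.668, -0.23]
ft_force: [0.4, 1.1, -1.1]
grip_width: 0.04
t 12.22 pos [0.4893 0.3708 0.0564] grip 0.03996250346940857 F [ 0.3821  1.1291 -1.0585]
[[ 0.0046 -0.6108 -0.7917]
 [ 0.0026 -0.7917  0.6108]
 [-1.     -0.0049 -0.002 ]]
shift [1.4 2.5 3.5] turn [ 0.3 -0.1  0.3]
```

```bash
python3 -m inch '[[40,[1,2,4],[0,0,0]],[0,[0,0,0],[0,0,0]],[0,[0,0,0],[0,0,0]],[0,[0,0,0],[0,0,0]]]' 30;  python3 -m inch '[[0,[-8,0,0],[0,0,0]],[0,[-20,0,0],[0,0,0]],[0,[-30,0,0],[0,0,0]],[0,[0,0,0],[0,0,0]]]'
python3 - <<'E'
from h import *
st()
im=imaging.camera('wrist'); cv2.imwrite('pics/w3.png',im[:,:,::-1])
E
```

```text
time: 12.72
position: [0.4872, 0.3731, 0.0596]
tool_rot: [0.673, -0.225, -0.666, -0.231]
ft_force: [0.1, 0.1, 0.4]
grip_width: 0.0176
time: 13.22
position: [0.4857, 0.3723, 0.1189]
tool_rot: [0.672, -0.225, -0.667, -0.231]
ft_force: [0.7, 0.4, -2.4]
grip_width: 0.0098
t 13.22 pos [0.4857 0.3723 0.1189] grip 0.009787888411140153 F [ 0.7393  0.359  -2.3858]
[[ 0.0094 -0.6105 -0.792 ]
 [ 0.0052 -0.792   0.6105]
 [-0.9999 -0.0099 -0.0043]]
```

View pics/w3.png

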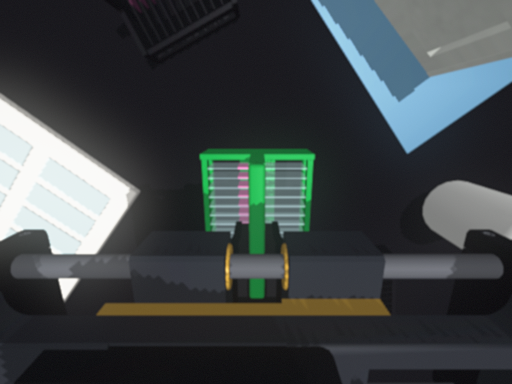

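Run:
```python
from h import *
o,Rm=st(); u=-Rm[:,2]
for g in (.019,.012,.006):
    e=ray('wrist',(257,152),o['position'][2]+g+.005); d=e-o['position']; print(g,'far end along',d@u,'lateral',d@Rm[:,1],'rack centre along',d@u-.045)
imaging.camera('scene'); imaging.camera('top')
def tri(a,b):
    P=[]
    for c in ('top','scene'):
        K,t,M=cam(c);P.append(K@np.c_[M.T,-M.T@t])
    X=cv2.triangulatePoints(P[0],P[1],np.array(a,float).reshape(2,1),np.array(b,float).reshape(2,1));return (X[:3]/X[3]).ravel()
A=imaging.tip_of('top','rack_mid');B=imaging.tip_of('scene','rack_mid')
for a in A:
  for b in B: print(a['pixel'],b['pixel'],a['confidence'],b['confidence'],tri(a['pixel'],b['pixel']))
step([.50,.30,.30],down(6.8,-1)); step([.552,-.125,.30],down(6.8,-1))
```

```text
t 13.28 pos [0.4843 0.3715 0.1173] grip 0.009812093728540318 F [-0.1516 -0.331  -3.2375]
[[ 0.006  -0.6106 -0.7919]
 [ 0.0034 -0.7919  0.6106]
 [-1.     -0.0063 -0.0027]]
0.019 far end along 0.0580151966607755 lateral 0.0003352225550392014 rack centre along 0.013015196660775503
0.012 far end along 0.05710926261818696 lateral 0.00035104733784067536 rack centre along 0.012109262618186963
0.006 far end along 0.056332747724539646 lateral 0.00036461143738478603 rack centre along 0.011332747724539648
[110.9, 206.5] [382.0, 183.9] 0.78 0.77 [0.4872 0.3648 0.099 ]
[306.8, 124.9] [382.0, 183.9] 0.66 0.77 [0.6998 0.0818 0.567 ]
shift [-184.8   45.4  -56.8] turn [-44.4  -0.1   0.1]
shift [-185.3  350.2 -357.5] turn [-44.4  -0.1   0.1]
```

```bash
python3 -m inch '[[0,[-30,0,0],[0,0,0]],[0,[-45,0,0],[0,0,0]],[0,[-45,0,0],[-7,0,0]],[0,[-40,0,0],[-9,0,0]],[0,[-22,0,0],[-9,0,0]],[0,[0,0,0],[-9,0,0]],[0,[0,0,0],[-8,0,0]],[0,[0,0,0],[-2,0,0]],[0,[0,0,0],[0,0,0]]]'
python3 - <<'E'
from h import *
st(); step([.547,-.1265,.29],down(6.8,-1))
E
```

```text
time: 14.6
position: [0.4792, 0.3685, 0.2905]
tool_rot: [-0.699, -0.045, 0.712, -0.051]
ft_force: [0.0, -0.1, -2.3]
grip_width: 0.0098
t 14.6 pos [0.4792 0.3685 0.2905] grip 0.00979345574178206 F [ 0.0142 -0.0601 -2.2613]
[[-0.0185  0.1357 -0.9906]
 [-0.009  -0.9907 -0.1355]
 [-0.9998  0.0064  0.0195]]
shift [  3.7 499.6  -0.1] turn [ 1.   1.1 -0.4]
```

```bash
python3 -m inch '[[0,[0,25,5],[0,0.5,0]],[0,[0,42,5],[0.5,0.5,0]],[0,[0,50,5],[0,0,0]],[0,[0,52,0],[0,0,0]],[0,[0,52,0],[0,0,0]],[0,[0,52,0],[0,0,0]],[0,[0,52,0],[0,0,0]],[0,[0,52,0],[0,0,0]],[0,[0,50,0],[0,0,0]],[0,[0,40,0],[0,0,0]],[0,[0,20,0],[0,0,0]],[0,[0,0,0],[0,0,0]]]'
python3 - <<'E'
from h import *
st(); step([.547,-.1265,.14],down(6.8,-1))
im=imaging.camera('wrist'); cv2.imwrite('pics/w4.png',im[:,:,::-1])
E
```

```text
time: 16.1
position: [0.525, -0.1304, 0.2857]
tool_rot: [-0.702, -0.041, 0.71, -0.044]
ft_force: [-0.1, 0.6, -2.9]
grip_width: 0.0097
t 16.1 pos [ 0.525  -0.1304  0.2857] grip 0.009717803197834432 F [-0.1122  0.6242 -2.8994]
[[-0.011   0.1202 -0.9927]
 [-0.0052 -0.9927 -0.1202]
 [-0.9999  0.0039  0.0116]]
shift [145.4  -1.8 -24. ] turn [ 0.1  0.7 -0.2]
```

View pics/w4.png

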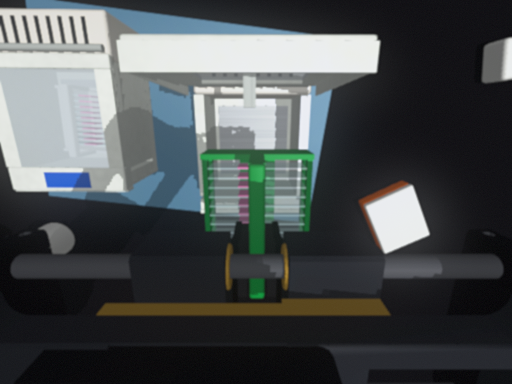

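Run:
```python
from h import *
a=ray('wrist',(194,89),.112);b=ray('wrist',(312,88),.112);print(a,b,np.linalg.norm(a-b),(a+b)/2)
u=np.array([.993,.118]);v=np.array([-.118,.993]);d=((a+b)/2)[:2]-[.559,-.125];print('mid in dryer frame u,v',d@u,d@v)
a=ray('wrist',(206,95),.112);b=ray('wrist',(299,95),.112);d=((a+b)/2)[:2]-[.559,-.125];print(np.linalg.norm(a-b),d@u,d@v)
```

```text
[ 0.6199 -0.0433  0.112 ] [ 0.6379 -0.1818  0.112 ] 0.1396802873561255 [ 0.6289 -0.1125  0.112 ]
mid in dryer frame u,v 0.07087848641390943 0.0041175568009084625
0.11082018135872279 0.06365263224671225 0.004701945504479215
```

```bash
python3 -m inch '[[0,[0,-4,-12],[0,0.7,0]],[0,[25,0,-10],[0,0,0]],[0,[35,0,0],[0,0,0]],[0,[25,0,0],[0,0,0]],[0,[0,0,0],[0,0,0]]]'
python3 - <<'E'
from h import *
st(); step([.5467,-.124,.088],down(7,-1))
E
```

```text
time: 16.77
position: [0.5498, -0.1124, 0.1997]
tool_rot: [0.708, 0.046, -0.703, 0.046]
ft_force: [-0.5, 0.4, -2.7]
grip_width: 0.01
t 16.77 pos [ 0.5498 -0.1124  0.1997] grip 0.009992102801963469 F [-0.4595  0.4261 -2.7047]
[[ 0.0062  0.131  -0.9914]
 [ 0.0003 -0.9914 -0.131 ]
 [-1.      0.0005 -0.0062]]
shift [111.7  11.1   5.3] turn [ 0.5 -0.4 -0. ]
```

```bash
python3 -m inch '[[0,[10,10,4],[0,0,0]],[0,[25,0,0],[0,0,0]],[0,[10,0,0],[0,0,0]],[0,[0,0,0],[0,0,0]]]'
python3 - <<'E'
from h import *
st(); step([.5467,-.124,.088],down(7,-1))
E
```

```text
time: 17.27
position: [0.5509, -0.1235, 0.1571]
tool_rot: [0.711, 0.046, -0.7, 0.049]
ft_force: [0.5, 0.1, -2.0]
grip_width: 0.0098
t 17.27 pos [ 0.5509 -0.1235  0.1571] grip 0.009835034400872569 F [ 0.5455  0.1182 -2.0144]
[[ 0.0147  0.134  -0.9909]
 [-0.0035 -0.991  -0.134 ]
 [-0.9999  0.0055 -0.0141]]
shift [69.  -0.5  5.2] turn [ 0.7 -0.8 -0.3]
```

```bash
python3 -m inch '[[0,[15,0,5],[0.5,-1,0]],[0,[22,0,0],[0,0,0]],[0,[18,0,0],[0,0,0]],[0,[7,0,0],[0,0,0]],[0,[0,0,0],[0,0,0]]]'
python3 - <<'E'
from h import *
st(); step([.5467,-.124,.080],down(7,-1))
E
```

```text
time: 17.9
position: [0.5477, -0.1262, 0.0946]
tool_rot: [-0.706, -0.041, 0.706, -0.047]
ft_force: [0.2, -0.2, -2.0]
grip_width: 0.0095
t 17.9 pos [ 0.5477 -0.1262  0.0946] grip 0.009544665109449619 F [ 0.2075 -0.181  -2.0184]
[[ 0.0004  0.1237 -0.9923]
 [-0.0089 -0.9923 -0.1237]
 [-1.      0.0089  0.0007]]
shift [14.6 -2.4  0.7] turn [ 0.1  0.  -0.5]
```

```bash
python3 -m inch '[[0,[6,-2,0],[0,0,0]],[0,[4,0,0],[0,0,0]],[0,[0,0,0],[0,0,0]]]';python3 -m inch '[[0,[2,0,0],[0,0,0]],[0,[2,0,0],[0,0,0]],[0,[0,0,0],[0,0,0]]]'
```

```text
time: 18.27
position: [0.5488, -0.1252, 0.0884]
tool_rot: [0.707, 0.04, -0.705, 0.048]
ft_force: [-0.8, 0.4, -2.7]
grip_width: 0.0095
time: 18.65
position: [0.5494, -0.1258, 0.0879]
tool_rot: [0.708, 0.039, -0.704, 0.049]
ft_force: [0.1, 0.3, -2.6]
grip_width: 0.0093
```

```bash
python3 -m inch '[[0,[4,0,0],[0,0,0]],[0,[4,0,0],[0,0,0]]]';python3 -m inch '[[0,[4,0,0],[0,0,0]]]';python3 -m inch '[[0,[4,0,0],[0,0,0]]]'
```

```text
time: 18.9
position: [0.5498, -0.1265, 0.0873]
tool_rot: [0.708, 0.039, -0.703, 0.05]
ft_force: [-8.9, 3.8, 34.4]
grip_width: 0.0095
time: 19.02
position: [0.5498, -0.1265, 0.0873]
tool_rot: [0.708, 0.039, -0.703, 0.051]
ft_force: [-7.8, 3.2, 28.8]
grip_width: 0.0098
time: 19.15
position: [0.5498, -0.1265, 0.0873]
tool_rot: [0.709, 0.039, -0.703, 0.051]
ft_force: [-7.7, 2.3, 28.7]
grip_width: 0.0094
```

```bash
python3 -m inch '[[0,[-1,0,0],[0,0,0]],[20,[0,0,0],[0,0,0]],[30,[0,0,0],[0,0,0]],[30,[0,0,0],[0,0,0]],[30,[0,0,0],[0,0,0]]]'; python3 -m inch '[[30,[-15,0,0],[0,0,0]],[30,[-30,0,0],[0,0,0]],[30,[-50,0,0],[0,0,0]],[30,[-50,0,0],[0,0,0]],[30,[-30,0,0],[0,0,0]],[30,[0,0,30],[0,0,0]],[30,[0,0,0],[0,0,0]]]';python3 - <<'E'
from h import *
st()
im=imaging.camera('wrist'); cv2.imwrite('pics/w5.png',im[:,:,::-1])
for t,z in [('rack_mid',.0615)]:
  for d in imaging.tip_of('wrist',t):
    X=ray('wrist',d['pixel'],z); e=X[:2]-[.559,-.1235]; print(d['confidence'],d['pixel'],X,e@[.993,.12],e@[-.12,.993])
E
```

```text
time: 19.77
position: [0.5506, -0.1266, 0.0876]
tool_rot: [0.709, 0.038, -0.702, 0.052]
ft_force: [-0.9, 1.1, 0.3]
grip_width: 0.0295
time: 20.65
position: [0.5192, -0.1274, 0.2738]
tool_rot: [0.711, 0.038, -0.7, 0.053]
ft_force: [-0.1, 0.6, -0.5]
grip_width: 0.0298
t 20.65 pos [ 0.5192 -0.1274  0.2738] grip 0.029835959263968405 F [-0.0716  0.6103 -0.4847]
[[ 0.0166  0.1271 -0.9918]
 [-0.0203 -0.9916 -0.1274]
 [-0.9997  0.0223 -0.0139]]
0.79 [255.7, 146.1] [ 0.561  -0.1264  0.0615] 0.0016299412211847075 -0.003091837013618584
```

View pics/w5.png

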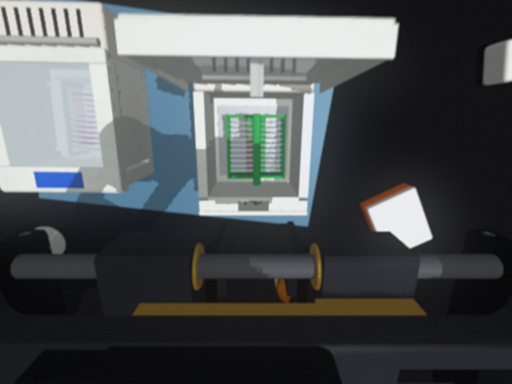

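```bash
python3 -m inch '[[0,[-50,0,0],[0,0,0]],[0,[-50,0,0],[0,0,0]],[0,[0,0,-50],[0,-1,1]],[0,[0,0,-55],[0,0,0]],[0,[0,0,-55],[0,0,0]],[0,[0,0,0],[0,0,0]]]';python3 - <<'E'
from h import *
st();step([.673,-.109,.262],down(7,-1))
E
```

```text
time: 21.5
position: [0.687, -0.1047, 0.3756]
tool_rot: [0.706, 0.03, -0.705, 0.059]
ft_force: [-0.3, 0.0, -0.1]
grip_width: 0.0008
t 21.5 pos [ 0.687  -0.1047  0.3756] grip 0.0007744796402855207 F [-0.2883  0.0125 -0.1417]
[[ 0.0053  0.1264 -0.992 ]
 [-0.0403 -0.9911 -0.1265]
 [-0.9992  0.0407 -0.0001]]
shift [113.6  -2.2  14.5] turn [ 0.3 -0.  -2.3]
```

```bash
python3 -m inch '[[0,[35,0,0],[0,0,-2.3]],[0,[45,0,0],[0,0,0]],[0,[32,0,5],[0,0,0]],[0,[0,0,0],[0,0,0]]]';python3 - <<'E'
from h import *
o,_=st();d=o['position'][:2]-[.6335,-.1145]; print('u',d@[.9925,.122],'v',d@[-.122,.9925]);step([.663,-.111,.262],down(7,-1))
E
```

```text
time: 22.0
position: [0.6815, -0.1063, 0.26]
tool_rot: [-0.705, -0.046, 0.706, -0.045]
ft_force: [0.1, 0.1, -0.5]
grip_width: 0.0006
t 22.0 pos [ 0.6815 -0.1063  0.26  ] grip 0.0006282635695458211 F [ 0.085   0.0533 -0.4685]
[[-0.002   0.1275 -0.9918]
 [ 0.001  -0.9918 -0.1275]
 [-1.     -0.0012  0.0019]]
u 0.04868768656510565 v 0.002304419277269528
shift [-2.   2.3 19. ] turn [0.3 0.1 0.1]
```

```bash
python3 -m inch '[[0,[-1,2,18],[0,0,0]],[0,[0,0,21],[0,0,0]],[0,[-2,0,21],[0,0,0]],[0,[3,0,15],[0,-0.4,0]],[0,[3,0,14],[0,-0.4,0]],[0,[5,0,14],[0,-0.4,0]],[0,[6,0,14],[0,-0.4,0]],[0,[8,0,13],[0,-0.4,0]],[0,[9,0,12],[0,-0.4,0]],[0,[11,0,11],[0,-0.4,0]],[0,[11,0,11],[0,0,0]]]';python3 - <<'E'
from h import *
o,_=st();d=o['position'][:2]-[.6335,-.1145]; print('u',d@[.9925,.122],'v',d@[-.122,.9925])
for u,z in [(-.150,.122),(-.1455,.1535),(-.1335,.1828),(-.1161,.2088)]: step([.6335+u*.9925,-.1145+u*.122,z],down(7,-1))
E
```

```text
time: 23.38
position: [0.5202, -0.1317, 0.2144]
tool_rot: [-0.695, -0.042, 0.716, -0.048]
ft_force: [3.7, -0.1, 1.2]
grip_width: 0.0002
t 23.38 pos [ 0.5202 -0.1317  0.2144] grip 0.0002486080161834746 F [ 3.7031 -0.1069  1.2256]
[[-0.0281  0.1276 -0.9914]
 [-0.0108 -0.9918 -0.1273]
 [-0.9995  0.0071  0.0292]]
u -0.11458203296483478 v -0.003264758886632373
shift [93.3 -4.1 32.7] turn [ 0.3  1.7 -0.4]
shift [61.7 -3.9 29.1] turn [ 0.3  1.7 -0.4]
shift [32.1 -3.6 18. ] turn [ 0.3  1.7 -0.4]
shift [ 5.6 -3.3  1.3] turn [ 0.3  1.7 -0.4]
```

```bash
python3 -m inch '[[0,[12,-2,8],[0,0.8,0]],[0,[13,-2,9],[0,0.8,0]],[0,[14,0,8],[0,0,0]],[0,[14,0,6],[0,0,0]],[0,[12,0,3],[0,0,0]]]';python3 - <<'E'
from h import *
o,_=st();d=o['position'][:2]-[.6335,-.1145]; print('u',d@[.9925,.122],'v',d@[-.122,.9925])
for u,z in [(-.150,.122),(-.1455,.1535)]: step([.6335+u*.9925,-.1145+u*.122,z],down(7,-1))
E
```

```text
time: 24.0
position: [0.4833, -0.1354, 0.1472]
tool_rot: [0.706, 0.041, -0.705, 0.05]
ft_force: [0.9, 0.5, 2.0]
grip_width: 0.0009
t 24.0 pos [ 0.4833 -0.1354  0.1472] grip 0.0008702923023919296 F [0.9363 0.4877 1.95  ]
[[ 0.0019  0.1282 -0.9917]
 [-0.0119 -0.9917 -0.1282]
 [-0.9999  0.0121 -0.0003]]
u -0.15157368639567412 v -0.002400662672566046
shift [25.1 -2.7 -1.6] turn [ 0.4 -0.  -0.7]
shift [-6.4 -2.3 -6.1] turn [ 0.4 -0.  -0.7]
```

```bash
python3 -m inch '[[0,[12,-2,-1],[0,0,0]],[0,[11,0,0],[0,0,0]],[0,[6,0,0],[0,0,0]],[0,[5,0,0],[0,0,0]],[0,[3,0,0],[0,0,0]]]'
```

```text
time: 24.62
position: [0.4824, -0.1339, 0.1118]
tool_rot: [-0.704, -0.042, 0.707, -0.051]
ft_force: [-7.7, 3.4, 45.2]
grip_width: 0.0005
```

Firm stop reached; lift off and look.

```bash
python3 -m inch '[[0,[-40,0,0],[0,0,0]],[0,[-55,0,0],[0,0,0]],[0,[-55,0,0],[0,0,0]],[0,[-38,0,0],[0,0,0]],[0,[0,40,10],[0,0,0]],[0,[0,50,10],[0,0,0]],[0,[0,50,0],[0,0,0]],[0,[0,50,0],[0,0,0]],[0,[0,40,0],[0,0,0]],[0,[0,0,0],[0,0,0]],[0,[0,0,0],[0,0,0]],[0,[0,0,0],[0,0,0]]]';python3 - <<'E'
from h import *
st()
a=imaging.camera('top'); b=imaging.camera('scene')
for c in('top','scene'): print(c,[(d['pixel'],round(d['confidence'],2)) for n in('pad_a','rack_in_mid','slidebox_mid','reagent_mid','wash_mid') for d in imaging.tip_of(c,n)])
im=np.vstack([cv2.resize(a[100:290,90:440],(700,380)),cv2.resize(b[130:290,100:400],(700,373))])[:,:,::-1]
cv2.imwrite('pics/f1.png',cv2.resize(im,(558,600)))
E
```

```text
time: 26.12
position: [0.4926, -0.3623, 0.3015]
tool_rot: [-0.702, -0.048, 0.709, -0.049]
ft_force: [0.4, 1.1, 0.3]
grip_width: 0.0006
t 26.12 pos [ 0.4926 -0.3623  0.3015] grip 0.0005559938239750174 F [0.4427 1.0899 0.285 ]
[[-0.0103  0.1362 -0.9906]
 [-0.0018 -0.9907 -0.1362]
 [-0.9999  0.0004  0.0104]]
top [([213.9, 198.6], 0.74), ([312.9, 200.9], 0.7), ([119.0, 270.8], 0.98), ([300.5, 174.6], 0.65), ([132.7, 136.2], 0.64), ([173.7, 265.3], 0.3), ([400.5, 213.5], 0.61), ([339.4, 259.0], 0.7), ([172.0, 264.2], 0.65)]
scene [([194.9, 188.2], 0.76), ([282.4, 184.6], 0.72), ([364.0, 152.9], 0.92), ([373.7, 259.7], 0.74), ([111.6, 202.7], 0.58), ([166.0, 157.6], 0.63), ([316.9, 149.3], 0.95), ([196.2, 235.6], 0.66), ([202.3, 233.7], 0.52)]
```

View pics/f1.png

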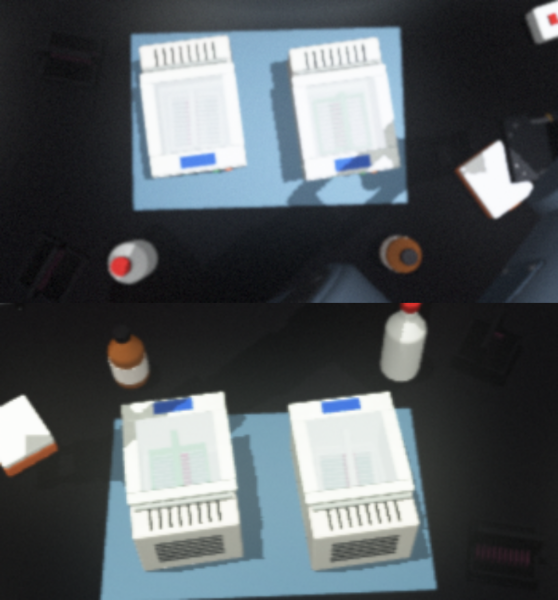

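```bash
python3 -c "
from rig import robot
print(robot.hand_in())"
```

```text
the job is handed in; nothing more can be done
None
```

The job is handed in at about 26 s of the 72 s allowed. Both lids look latched, each rack is in its dryer, and the hand-in gave no verdict.

**What I did:** I pressed lid a to release it, and it rose by itself. I then swung lid b down and latched it over the white rack. I gripped the green rack by its handle, lowered it onto the floor of dryer a until the wrist force showed contact, and let go. Last, I swung lid a down and latched it.

**What the checks showed:**
- **Lids:** Both presses stopped firmly with the finger tips at z = 0.112 m. Both lids were still down in the last top and scene pictures, about 1.5 s after the press on lid a.
- **Green rack:** Just after release it was about 2 mm and 3 mm from the chamber centre in x and y. It looked upright and clear of the walls, and it shows through the lid in the last pictures.
- **White rack:** It shows through lid b in the last pictures, and I did not touch it.
- **Slide box and bottles:** In the top picture they are within about 2 pixels of where they started. In the scene picture the white bottle's point reads about 3 pixels off, which I put down to detector noise.
- **Robot:** It ended clear of everything, about 0.3 m above the bench.

**What did not go as planned:**
- The presses peaked at 35 to 45 N at the wrist, well above the 6 to 9 N suggested but under the 120 N limit.
- Setting the rack down reached about 34 N.
- The lift began before the fingers had fully closed, so the bar sat lower in the pads than planned. An earlier camera estimate of the rack's height disagreed by about 8 mm with the contact height, and I trusted the contact.

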